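# Set out the doming punches in order of size

### The arm

A 6-joint arm with a two-finger parallel gripper is mounted at the origin on the work surface. World frame = base frame: x ahead of the robot, y to its left, z up, the work surface at z = 0. Lengths are in m, angles in rad, forces in N, time in s.
With the tool pointing down it reaches from about 0.275 to 0.875 m from the base axis. Payload 12.5 kg.
Tool frame: the origin (TCP) lies at the very end of the fingers, on their centre line; the grasp point (between the pads) lies 19 mm behind it; z points along the fingers, y is the line along which they close (so a half turn about z gives the same grasp; the last joint's range is limited). The gripper opens to 85 mm and grips with 20 to 120 N. Pads are 22 mm wide; open, the fingers measure 114 mm over their backs; the gripper's body (76 mm by 85 mm) begins 54 mm behind the grasp point. The pads swing forward as they close: fully open they stand 13 mm farther back than shut.
Start: joints at [1.169, 0.351, 1.652, -0, 1.139, -0.085], TCP at [0.171, 0.523, 0.231] pointing down, gripper open.
Joint ranges: [-2.75, 2.75], [-0.79, 2.1], [0.01, 2.65], [-1.57, 4.71], [0.07, 3.14], [-2.87, 2.87]. Speed limits (rad/s): [2.22, 2.22, 2.79, 3.14, 3.14, 3.14].

### API

Orientations are given as a 3x3 rotation matrix whose columns are the frame's x, y, z axes.
In Python, from bench import manip gives the robot as it stands. Calls block until the motion is done:
- manip.move_ptp(position, orientation): joint-space move of the TCP to a pose.
- manip.move_l(position, attitude=None, max_speed=0.15): straight line of the TCP; attitude=None keeps the orientation; max_speed is the mean speed in m/s.
- manip.move_j(angles): joint-space move.
- manip.set_gripper(opening, effort=None): opening from 0.0 (shut) to 1.0 (fully open); effort is the grip in N (None keeps the last); returns when the fingers have stopped.
- manip.dwell(seconds).
- manip.inverse_kinematics(position, orientation): joint angles nearest the present ones, or None.
- manip.grab_frame(name): name is "side" or "top"; returns (picture, depth): 480x640x3 uint8, red, green, blue; 480x640 float32, m along the optical axis (not along the pixel's ray), 0 where there is no reading.
- manip.get_calibration(name): a dict with "camera_matrix" (3x3 intrinsics, pixels), "k1" (the pictures are not rectified: a ray, as slopes to the right and down, at radius r is drawn at 1 + k1 r^2 times it, then the intrinsics apply), "R" (3x3) and "t" (3): a world point X has camera coordinates R X + t. Camera axes: x right, y down, z forward; pixel columns grow to the right and rows downward; lengths in m; the calibration is good to about 2 mm. A picture is of the moment at which its call begins. get_calibration takes no time and is no camera call.
A pose or a line that the arm cannot do raises manip.Unreachable and nothing moves.
- manip.sign_off(): hands the job in; it is judged then, once.
Trained networks look in the newest picture that a camera, given by its name, has taken for a name from the list of things; names that differ only in an ending like _2 or _b are one class to them, and where a whole thing is asked for, a point or a joint stands for the part that bears it (a point fixed in the world has none). Each returns a list of dicts, best first, with "confidence" (0 to 1); they miss things now and then, are a little off and sometimes report something else, mostly with a low value. They report only what shows in the picture. A call takes as long as a camera call.
- manip.look_for(camera, name): "at" ([x, y, z] in m, in world coordinates, good to about 4 mm: the middle of the surface that is visible of it).
Readings, each from a call of its own:
- manip.current_time(): time.
- manip.current_qpos(): joint angles.
- manip.current_joint_vel(): joint speeds.
- manip.current_joint_torque(): joint torques, N m.
- manip.current_ee_pos(): TCP position.
- manip.current_tcp_rot(): TCP orientation.
- manip.current_force(): force on the tool from outside, world axes, zero at the start.
- manip.current_ft_torque(): the same for the moment, N m.
- manip.current_grip_width(): opening from 0.0 (shut) to 1.0 (fully open).
- manip.current_grip_force(): force on a finger pad.
Only numpy, scipy, OpenCV 4.12 (cv2) and the standard library are available. Lean on these libraries where they do the work, as an engineer would, in place of code of your own. Each camera call takes 0.05 s, during which the arm holds its last target. There are 200 camera calls.

### The job

Set out the four steel doming punches on the board, one standing upright in the middle of each yellow mark, in order of size: the smallest on the mark beside the red end block, the largest on the mark farthest from it. Leave the little brass bowl where it is.

Things in the scene. Friction and masses are not known exactly. Their poses are not given: they have to be found in the camera images.
- punch_20: Doming punch, the smallest of the four: a bright steel cylinder 20 mm in diameter with a hemispherical top, 50 mm tall in all (straight sides from the foot up to 40 mm), a blue band near its flat foot; under 0.85 kg. Stands upright on the bench, loose. Origin at the centre of its foot, z up along its axis.
- punch_28: Doming punch, the second smallest of the four: a bright steel cylinder 28 mm in diameter with a hemispherical top, 58 mm tall in all (straight sides from the foot up to 44 mm), a blue band near its flat foot; under 0.85 kg. Stands upright on the bench, loose. Origin at the centre of its foot, z up along its axis.
- punch_36: Doming punch, the second largest of the four: a bright steel cylinder 36 mm in diameter with a hemispherical top, 66 mm tall in all (straight sides from the foot up to 48 mm), a blue band near its flat foot; under 0.85 kg. Stands upright on the bench, loose. Origin at the centre of its foot, z up along its axis.
- punch_44: Doming punch, the largest of the four: a bright steel cylinder 44 mm in diameter with a hemispherical top, 74 mm tall in all (straight sides from the foot up to 52 mm), a blue band near its flat foot; under 0.85 kg. Stands upright on the bench, loose. Origin at the centre of its foot, z up along its axis.
- mark_a: Flat yellow disc, 52 mm wide, black centre dot, on a fixed dark wooden board (380 x 66 mm, top 20 mm above the bench, turned up to 0.25 rad). Four such marks in a straight row, 80 mm apart; this is the left-hand (+y) end one, seen from the robot. Origin: its centre on the board's top, where a punch's foot stands; y along the row to the left, x across the board, z up.
- mark_b: Flat yellow disc, 52 mm wide, black centre dot, on a fixed dark wooden board (380 x 66 mm, top 20 mm above the bench, turned up to 0.25 rad). Four such marks in a straight row, 80 mm apart; this is the second from the left one, seen from the robot. Origin: its centre on the board's top, where a punch's foot stands; y along the row to the left, x across the board, z up.
- mark_c: Flat yellow disc, 52 mm wide, black centre dot, on a fixed dark wooden board (380 x 66 mm, top 20 mm above the bench, turned up to 0.25 rad). Four such marks in a straight row, 80 mm apart; this is the third from the left one, seen from the robot. Origin: its centre on the board's top, where a punch's foot stands; y along the row to the left, x across the board, z up.
- mark_d: Flat yellow disc, 52 mm wide, black centre dot, on a fixed dark wooden board (380 x 66 mm, top 20 mm above the bench, turned up to 0.25 rad). Four such marks in a straight row, 80 mm apart; this is the right-hand (-y) end one, seen from the robot. Origin: its centre on the board's top, where a punch's foot stands; y along the row to the left, x across the board, z up.
- red_block: Red end block fixed on one end of the board (which end differs from start to start), 52 mm beyond the centre of the last mark: 50 mm across the board, 22 mm along it, 10 mm tall. Origin at the centre of its underside. A block of pale wood, otherwise alike, is on the other end. Gripping across the row leaves most room beside neighbours.
- bowl: Small finished brass bowl, 72 mm across the rim, 26 mm tall, standing loose on the bench among the punches. To be left alone. Origin at the centre of its underside.

How it is judged:
At the end, for the whole second after the job is handed in: Every punch stands upright (within 0.08 rad), released and at rest, its foot within 12 mm of the centre of its mark on the board, sizes rising from the mark beside the red block to the one farthest from it; the brass bowl is within 20 mm of its start (((horizontal distance between red_block and mark_a below 0.1 m and horizontal distance between punch_20 and mark_a below 0.012 m and z of punch_20 in the frame of mark_a between -0.004 and 0.004 m and horizontal distance between punch_28 and mark_b below 0.012 m and z of punch_28 in the frame of mark_b between -0.004 and 0.004 m and horizontal distance between punch_36 and mark_c below 0.012 m and z of punch_36 in the frame of mark_c between -0.004 and 0.004 m and horizontal distance between punch_44 and mark_d below 0.012 m and z of punch_44 in the frame of mark_d between -0.004 and 0.004 m) or (horizontal distance between red_block and mark_d below 0.1 m and horizontal distance between punch_20 and mark_d below 0.012 m and z of punch_20 in the frame of mark_d between -0.004 and 0.004 m and horizontal distance between punch_28 and mark_c below 0.012 m and z of punch_28 in the frame of mark_c between -0.004 and 0.004 m and horizontal distance between punch_36 and mark_b below 0.012 m and z of punch_36 in the frame of mark_b between -0.004 and 0.004 m and horizontal distance between punch_44 and mark_a below 0.012 m and z of punch_44 in the frame of mark_a between -0.004 and 0.004 m)) and angle between each of punch_20, punch_28, punch_36, punch_44's own z axis and vertical below 0.08 rad and linear speed of each of punch_20, punch_28, punch_36, punch_44 below 0.02 m/s and angular speed of each of punch_20, punch_28, punch_36, punch_44 below 0.2 rad/s and distance of bowl from where it was at the start of the episode below 0.02 m); the robot touches nothing.
It fails at once if the brass bowl is disturbed (moved 20 mm or more) (distance of bowl from where it was at the start of the episode above 0.02 m).
It also fails if it takes over 102 s, if anything falls off the work surface, if the arm or the gripper's body presses on something with over 40 N, if the wrist force passes 120 N, or if a joint passes its speed limit or range.

## Working session

There is one attempt and no reset: what is moved stays moved. The work goes in short steps, each a Python script; the robot and the scene stay as the last script left them, time stands still between calls to the robot, and variables do not carry over. Pictures are saved under pics/ and viewed, at most 14 in all, crops included, and the job is handed in when it is done.

```bash
mkdir -p pics; ls; python3 - <<'E'
from bench import manip as m
import cv2
for c in("top","side"):
    p,d=m.grab_frame(c); cv2.imwrite(f"pics/{c}0.png",p[:,:,::-1])
    k=m.get_calibration(c); print(c,k)
    if c=="top":
        for n in("punch_20","punch_28","punch_36","punch_44","bowl","red_block","mark_a"):
            print(n,[( [round(float(v),4) for v in r["at"]],round(r["confidence"],2)) for r in m.look_for(c,n)])
print(m.current_time(), m.current_tcp_rot())
E
```

```text
pics
top {'camera_matrix': array([[491.36648156,   0.        , 322.2490738 ],
       [  0.        , 491.36648156, 246.45039019],
       [  0.        ,   0.        ,   1.        ]]), 'k1': 0.008765125331742018, 'R': array([[ 0.01368062, -0.99990155, -0.00311846],
       [-0.99093652, -0.01314103, -0.13368667],
       [ 0.13363252,  0.00491912, -0.99101874]]), 't': array([-0.02421069,  0.54148033,  0.91695407])}
punch_20 [([0.4308, 0.122, 0.0654], 0.81), ([0.491, -0.3049, 0.0549], 0.71), ([0.443, -0.1227, 0.0583], 0.62), ([0.4755, 0.3321, 0.0422], 0.51)]
punch_28 [([0.4308, 0.122, 0.0654], 0.81), ([0.491, -0.3049, 0.0549], 0.71), ([0.443, -0.1227, 0.0583], 0.62), ([0.4755, 0.3321, 0.0422], 0.51)]
punch_36 [([0.4308, 0.122, 0.0654], 0.81), ([0.491, -0.3049, 0.0549], 0.71), ([0.443, -0.1227, 0.0583], 0.62), ([0.4755, 0.3321, 0.0422], 0.51)]
punch_44 [([0.4308, 0.122, 0.0654], 0.81), ([0.491, -0.3049, 0.0549], 0.71), ([0.443, -0.1227, 0.0583], 0.62), ([0.4755, 0.3321, 0.0422], 0.51)]
bowl [([0.434, -0.0013, 0.0134], 0.89)]
red_block [([0.6314, -0.1773, 0.032], 0.75)]
mark_a [([0.6227, 0.0337, 0.0247], 0.87), ([0.6277, -0.0482, 0.0202], 0.87), ([0.6172, 0.1108, 0.0208], 0.74), ([0.6272, -0.1279, 0.0217], 0.62), ([0.4415, -0.1204, 0.0588], 0.36), ([0.4771, 0.3305, 0.0425], 0.27)]
side {'camera_matrix': array([[614.09655089,   0.        , 319.20870822],
       [  0.        , 614.09655089, 236.5005525 ],
       [  0.        ,   0.        ,   1.        ]]), 'k1': -0.11299763088367659, 'R': array([[ 0.77027697, -0.63748815, -0.0168004 ],
       [-0.45620354, -0.53244   , -0.71301191],
       [ 0.44559144,  0.55688105, -0.70095062]]), 't': array([-0.41996734,  0.30196838,  0.79723123])}
0.45 [[-9.50237612e-01  3.11526049e-01 -2.52446829e-05]
 [ 3.11526050e-01  9.50237604e-01 -1.23329113e-04]
 [-1.44317843e-05 -1.25056338e-04 -9.99999992e-01]]
```

View pics/top0.png

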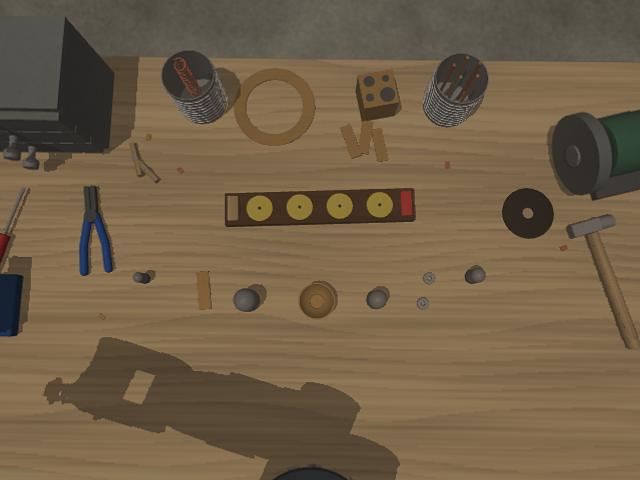

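View pics/side0.png

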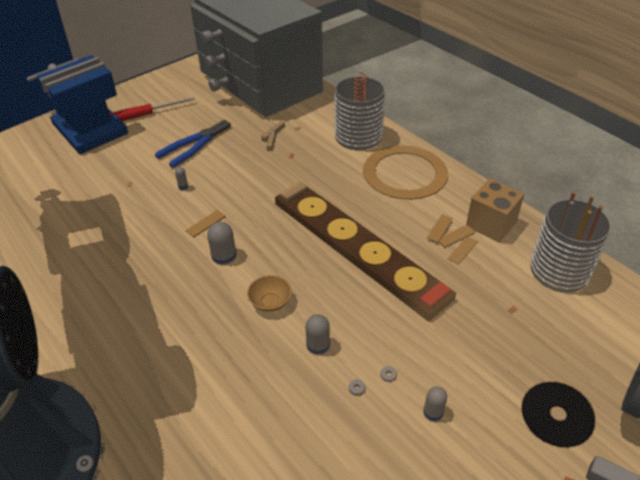

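The top picture shows the punches left to right at about (142,278) for 20, (246,300) for 44, (377,299) for 36 and (475,275) for 28. The bowl is at (317,299). The red block is at (406,203), the −y end, so the order is 20→d, 28→c, 36→b, 44→a. The side picture agrees with these sizes. Next I'll measure the positions accurately.

```bash
cat > h.py <<'E'
from bench import manip as m
import numpy as np, cv2
from scipy.optimize import least_squares
def rays(c):
    k=m.get_calibration(c); K=k["camera_matrix"]
    g=np.stack(np.meshgrid(np.arange(640.),np.arange(480.)),-1).reshape(-1,1,2)
    u=cv2.undistortPoints(g,K,np.array([k["k1"],0,0,0,0])).reshape(-1,2)
    return np.c_[u,np.ones(len(u))],np.array(k["R"]),np.array(k["t"])
def cloud(c,d):
    r,R,t=rays(c); return ((r*d.reshape(-1,1)-t)@R).reshape(480,640,3)
def on_plane(c,z):
    r,R,t=rays(c); D=r@R; C=-R.T@t
    return (C+D*((z-C[2])/D[:,2])[:,None]).reshape(480,640,3)
def fit_punch(W,xy,r,H,z0=0.):
    P=W.reshape(-1,3); P=P[(np.hypot(*(P[:,:2]-xy).T)<r+.02)&(P[:,2]>z0+.012)&(P[:,2]<z0+H+.02)]
    def f(q):
        d=P-[q[0],q[1],0]; h=np.maximum(0,d[:,2]-(z0+H-r)); return np.sqrt(d[:,0]**2+d[:,1]**2+h**2)-r
    s=least_squares(f,xy,loss="soft_l1",f_scale=.002); return s.x,len(P),np.median(abs(s.fun))
def marks(c,pic):
    h=cv2.cvtColor(pic,cv2.COLOR_RGB2HSV); W=on_plane(c,.02)
    M=cv2.inRange(h,(20,130,90),(35,255,255)); n,l,st,_=cv2.connectedComponentsWithStats(M)
    return [(W[l==i].mean(0)[:2],st[i,4]) for i in range(1,n) if st[i,4]>150]
G={20:(.4755,.3321,50),44:(.4308,.122,74),36:(.443,-.1227,66),28:(.491,-.3049,58)}
E
python3 - <<'E'
from h import *
np.set_printoptions(precision=4,suppress=True)
for c in("top","side"):
    p,d=m.grab_frame(c); W=cloud(c,d)
    for k,(x,y,H) in G.items(): print(c,k,*fit_punch(W,np.array([x,y]),k/2e3,H/1e3))
    for q in marks(c,p): print(*q)
    B=W.reshape(-1,3); B=B[(abs(B[:,0]-.45)<.15)&(abs(B[:,1])<.3)]; print("bench z",np.median(B[:,2]))
E
```

```text
top 20 [0.4781 0.3359] 144 0.0006031443962222606
top 44 [0.4374 0.1283] 480 0.0010067270203317422
top 36 [ 0.442  -0.1231] 308 0.0009688225096360706
top 28 [ 0.4903 -0.3148] 238 0.0006535074709185414
[ 0.6269 -0.0494] 528
[ 0.6304 -0.1293] 528
[0.6203 0.1105] 527
[0.6236 0.0306] 530
bench z -0.0010596770805029162
side 20 [0.4785 0.3367] 191 0.000896103204039227
side 44 [0.4367 0.1292] 908 0.0008045823660439901
side 36 [ 0.4419 -0.1222] 788 0.0006245956805944301
side 28 [ 0.4897 -0.3133] 598 0.0005884881188261458
[0.6212 0.1128] 404
[0.6245 0.0328] 458
[ 0.6283 -0.0471] 508
[ 0.6318 -0.1266] 547
bench z 0.0011747326228062863
```

```bash
cat >> h.py <<'E'
P={20:(.4783,.3363),44:(.437,.1288),36:(.442,-.1227),28:(.490,-.314)}
A,D=np.array([.6208,.1117]),np.array([.6311,-.1279])
T={k:A+(D-A)*i/3 for i,k in enumerate((44,36,28,20))}
ZG={20:.008,28:.010,36:.012,44:.014}
def rot(s):
    u=(A-D)/np.linalg.norm(A-D); y=s*np.array([u[1],-u[0],0]); z=np.array([0,0,-1.]); return np.c_[np.cross(y,z),y,z]
UP=.17
def go(xy,z,R): m.move_ptp([*xy,z],R)
def pick_place(k,s,e=.0012):
    R=rot(s); p,t,z=P[k],T[k],ZG[k]; t0=m.current_time()
    go(p,UP,R); m.move_l([*p,z],max_speed=.15)
    m.set_gripper(0.,60); w=m.current_grip_width()
    m.move_l([*p,UP],max_speed=.2); w2=m.current_grip_width(); f=m.current_force()
    go(t,UP,R); m.move_l([*t,z+.05],max_speed=.2); m.move_l([*t,z+.02+e],max_speed=.05)
    m.set_gripper(1.); m.move_l([*t,UP],max_speed=.2)
    print(k,"width mm",w*85,w2*85,"force",f,"t",t0,m.current_time())
E
python3 - <<'E'
from h import *
np.set_printoptions(precision=2,suppress=True)
for s in(1,-1):
    for k in P:
        for q,z in((P[k],UP),(P[k],ZG[k]),(T[k],UP)): print(s,k,m.inverse_kinematics([*q,z],rot(s)))
E
```

```text
1 20 [ 0.53  0.48  1.62 -0.    1.04  0.49]
1 20 [ 0.53  0.72  1.69 -0.    0.73  0.49]
1 20 [-0.27  0.58  1.45 -0.    1.11 -0.32]
1 44 [ 0.18  0.26  1.95 -0.    0.93  0.14]
1 44 [ 0.18  0.56  2.03 -0.    0.55  0.14]
1 44 [ 0.1   0.56  1.49 -0.    1.09  0.06]
1 36 [-0.37  0.27  1.94 -0.    0.93 -0.42]
1 36 [-0.37  0.56  2.02 -0.    0.55 -0.42]
1 36 [-0.02  0.55  1.5  -0.    1.09 -0.07]
1 28 [-0.65  0.48  1.63 -0.    1.04 -0.69]
1 28 [-0.65  0.71  1.7  -0.    0.73 -0.69]
1 28 [-0.15  0.56  1.49 -0.    1.09 -0.19]
-1 20 [ 0.53  0.48  1.62 -0.    1.04 -2.65]
-1 20 [ 0.53  0.72  1.69 -0.    0.73 -2.65]
-1 20 [-0.27  0.58  1.45 -0.    1.11  2.83]
-1 44 None
-1 44 None
-1 44 None
-1 36 [-0.37  0.27  1.94 -0.    0.93  2.73]
-1 36 [-0.37  0.56  2.02 -0.    0.55  2.73]
-1 36 None
-1 28 [-0.65  0.48  1.63 -0.    1.04  2.45]
-1 28 [-0.65  0.71  1.7  -0.    0.73  2.45]
-1 28 None
```

```bash
python3 - <<'E'
from h import *
pick_place(20,1)
for c in("top","side"):
    p,d=m.grab_frame(c); cv2.imwrite(f"pics/{c}1.png",p[:,:,::-1]); W=cloud(c,d)
    print(c,fit_punch(W,T[20],.010,.05,.02),T[20])
E
```

```text
20 width mm 17.60561410357093 17.833561842017613 force [-0.31698596 -0.6739507  -1.13030541] t 0.55 9.4583
top (array([ 0.6311, -0.1279]), 0, np.float64(nan)) [ 0.6311 -0.1279]
side (array([ 0.63110286, -0.12671   ]), 269, np.float64(0.0006646020860562839)) [ 0.6311 -0.1279]
  return _methods._mean(a, axis=axis, dtype=dtype,
  ret = ret.dtype.type(ret / rcount)
```

```bash
python3 - <<'E'
from h import *
pick_place(28,1)
p,d=m.grab_frame("side"); cv2.imwrite("pics/side2.png",p[:,:,::-1]); W=cloud("side",d)
for k,H in((20,.05),(28,.058)): print(fit_punch(W,T[k],k/2e3,H,.02),T[k])
E
```

```text
28 width mm 25.795358770307164 25.811449618897942 force [ 0.57979128  0.49613127 -1.9612127 ] t 9.5583 17.25
(array([ 0.63112198, -0.1267625 ]), 267, np.float64(0.0006844253507602982)) [ 0.6311 -0.1279]
(array([ 0.62903752, -0.04789569]), 435, np.float64(0.0008254426390456419)) [ 0.62766667 -0.04803333]
```

View pics/side2.png

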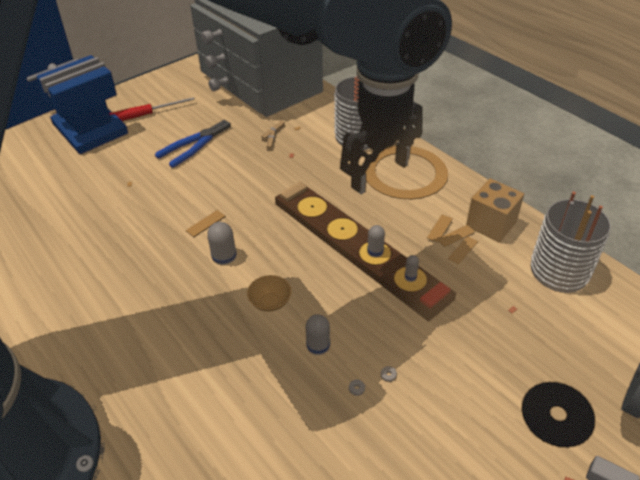

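The 20 stands on the mark by the red block at about (412,268), and the 28 on the next at (376,241). Both are upright and central. The 36 and 44 come next.

```bash
python3 - <<'E'
from h import *
pick_place(36,1)
p,d=m.grab_frame("side"); r=fit_punch(cloud("side",d),T[36],.018,.066,.02); print(r,T[36])
if np.linalg.norm(r[0]-T[36])<.006 and r[1]>100 and r[2]<.002: pick_place(44,1)
m.move_l([.45,.25,.3],max_speed=.2)
for c in("top","side"):
    p,d=m.grab_frame(c); cv2.imwrite(f"pics/{c}3.png",p[:,:,::-1]); W=cloud(c,d)
    for k in T: print(c,k,fit_punch(W,T[k],k/2e3,G[k][2]/1e3,.02),T[k])
    print(m.look_for(c,"bowl")[:1])
print(m.current_time())
E
```

```text
36 width mm 34.434382229817 34.41033331615251 force [-0.23044365  0.0135376  -4.98828488] t 17.3 24.525
(array([0.62525338, 0.03256595]), 609, np.float64(0.0008649320814477744)) [0.62423333 0.03183333]
44 width mm 42.596649041418054 42.59712980566275 force [-0.31361194 -0.39720729 -7.60016171] t 24.575 31.5167
top 44 (array([0.62221867, 0.11095307]), 517, np.float64(0.0009072065319615935)) [0.6208 0.1117]
top 36 (array([0.62561277, 0.03169392]), 341, np.float64(0.000640238534689714)) [0.62423333 0.03183333]
top 28 (array([ 0.62902911, -0.0487779 ]), 211, np.float64(0.0006682003075570066)) [ 0.62766667 -0.04803333]
top 20 (array([ 0.63235659, -0.12819184]), 118, np.float64(0.0006244865430106161)) [ 0.6311 -0.1279]
[{'at': [0.4335, -0.0021, 0.0152], 'confidence': 0.74}]
side 44 (array([0.62200356, 0.11164652]), 824, np.float64(0.0009369341365461914)) [0.6208 0.1117]
side 36 (array([0.62551352, 0.03257843]), 606, np.float64(0.0008074999145143112)) [0.62423333 0.03183333]
side 28 (array([ 0.62897119, -0.04776868]), 429, np.float64(0.0007112701780866704)) [ 0.62766667 -0.04803333]
side 20 (array([ 0.63103868, -0.12687812]), 270, np.float64(0.0007096785513583427)) [ 0.6311 -0.1279]
[{'at': [0.4445, 0.006, 0.0159], 'confidence': 0.97}]
33.1417
```

View pics/side3.png

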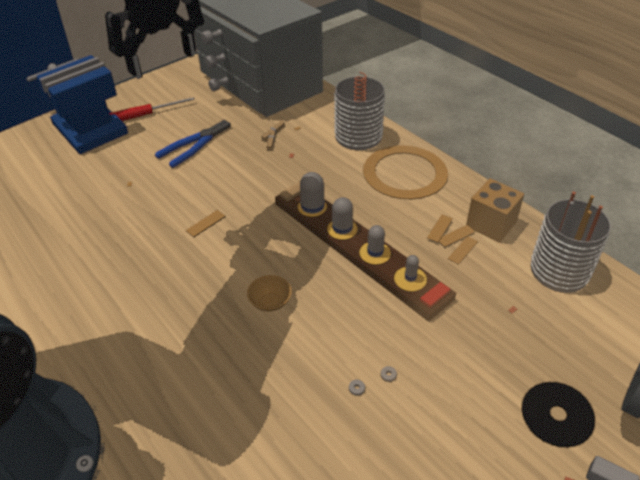

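All four punches stand centred on their marks, rising in size from the red block: (412,268), (376,242), (342,217), (312,193). The bowl is still at (269,292), and the gripper is clear.

```bash
python3 -c "
from bench import manip as m
print(m.sign_off())"
```

```text
the job is handed in; nothing more can be done
None
```

The job is handed in: the four punches stand upright on their marks, smallest beside the red block and largest farthest away, each within about 2 mm of centre by the cameras, the bowl was left alone, and it took about 33 s; the judge's result was not shown.

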